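Bar the sample tin in and hold the index pin out

TASK

Get the indexing table ready to be turned by a colleague: lay the loose retaining bar, orange grip upward, across the table's two blue posts so that it rests down in both slots over the sample tin, and let go of it. Only then pull the red index plunger up out of its hole as far as it goes, and finish while still gripping it and holding it fully up; it springs back if let go. Leave the tin in its nest, and leave the stopwatch, the brass weight and the marker pen where they are.

Things in the scene. Friction and masses are not known exactly. Their poses are not given: they have to be found in the camera images.
- index_table: Indexing table, fixed: grey round base 210 mm across, aluminium disc (190 mm across, top 24 mm above the bench, 12 index holes near its rim). Origin: centre of the underside, z up. A black nest ring, 5 mm high, holds the tin at the centre. A dark steel bracket at x -128 to -68 mm, 34 mm wide, 54 mm high (brass bushing to 58 mm), carries the plunger at x = -82, y = 0.
- bar_seat (a point): Point midway between the two slots, on the table's axis 64 mm up, axes as the table's; a laid bar's origin comes here, its y along this y (either way round). Blue posts stand at y = +70 and -70 mm (40 mm in x, 20 mm in y); each has an open-topped slot running along y, 27 mm wide in x, centred on x = 0; slot floor 64 mm, side walls' tops 74 mm above the bench.
- retaining_bar: Loose bar, 0.16 kg, on the bench: aluminium, 200 mm long (its y), 20 mm wide (its x), 12 mm thick, with an orange grip block on its middle, 24 mm wide (x), 40 mm long (y), up to 34 mm above the bar's underside. Origin: centre of the underside; z points up out of the grip.
- plunger_knob (a point): Centre of the plunger's red knob: upright cylinder, 26 mm in diameter, 30 mm high, with thin black rings; plunger home, the knob spans 61 to 91 mm above the bench and this point is at 76 mm. It rises with the plunger.
- plunger (a joint): Height of the sprung plunger above home, m: 0 = pin fully in its hole (8 mm deep), 0.016 = against the upper stop. It slides straight up; the spring pulls it down with about 4 N at home, 10.4 N at the stop, and sends it home when released.
- sample_tin: Lidded aluminium sample tin, 59 mm in diameter, 36 mm high, standing loose in the nest on the disc, so that its top is 60 mm above the bench, 4 mm under the laid bar. Origin at the centre of its underside. Stays there.
- stopwatch: Yellow round stopwatch, 59 x 57 x 16 mm, lying loose on the bench; origin at the centre of its underside. Bystander.
- brass_weight: Brass weight, 21 mm in diameter, 36 mm high, standing loose on the bench; origin at the centre of its underside. Bystander.
- marker_pen: White marker pen with a black cap, 134 mm long (its y), 17 mm thick, lying loose on the bench; origin at the centre of its underside. Bystander.
There are look-alikes about, which are no part of the job. Several things have the shape of the retaining_bar; the one meant has the colours described above.

How it is judged:
On the way, in this order (a step that is already met when the one before it is completed fails the run):
1. the bar rests in both slots, let go of, with the plunger still home (x of retaining_bar in the frame of index_table between -0.006 and 0.006 m and y of retaining_bar in the frame of index_table between -0.025 and 0.025 m and z of retaining_bar in the frame of index_table between 0.062 and 0.067 m and angle between the y axis of retaining_bar and the y axis of index_table, either way round below 0.07 rad and angle between retaining_bar's own z axis and vertical below 0.05 rad and contact force between the fingers and retaining_bar below 0.1 N and contact force between retaining_bar and index_table above 0.3 N and value of joint plunger below 0.004 m), for 0.2 s.
2. the plunger is pulled fully up by the fingers, the bar still in both slots (x of retaining_bar in the frame of index_table between -0.006 and 0.006 m and y of retaining_bar in the frame of index_table between -0.025 and 0.025 m and z of retaining_bar in the frame of index_table between 0.062 and 0.067 m and angle between the y axis of retaining_bar and the y axis of index_table, either way round below 0.07 rad and angle between retaining_bar's own z axis and vertical below 0.05 rad and value of joint plunger above 0.0135 m and contact force between the fingers and plunger above 2 N), for 0.2 s.
At the end, for the whole second after the job is handed in: Bar released in both slots, grip up: origin within 6 mm in x, 25 mm in y of the table centre, 62-67 mm high, within 0.07 rad of the table y axis, tilt under 0.05 rad; tin within 8 mm of its nest centre; fingers gripping the plunger (over 2 N) and holding it at least 13.5 mm up (all of step 2 and contact force between the fingers and retaining_bar below 0.1 N and contact force between retaining_bar and index_table above 0.3 N and x of sample_tin in the frame of index_table between -0.008 and 0.008 m and y of sample_tin in the frame of index_table between -0.008 and 0.008 m and z of sample_tin in the frame of index_table between 0.021 and 0.028 m and angle between sample_tin's own z axis and vertical below 0.1 rad and linear speed of retaining_bar below 0.02 m/s); the arm keeps its last pose, push and grip.
It fails at once if the plunger is pulled while the bar is not lying in both slots (value of joint plunger above 0.006 m and not (x of retaining_bar in the frame of index_table between -0.006 and 0.006 m and y of retaining_bar in the frame of index_table between -0.025 and 0.025 m and z of retaining_bar in the frame of index_table between 0.062 and 0.067 m and angle between the y axis of retaining_bar and the y axis of index_table, either way round below 0.07 rad and angle between retaining_bar's own z axis and vertical below 0.05 rad)).
It fails at once if the yellow stopwatch is moved by more than 20 mm (distance of stopwatch from where it was at the start of the episode above 0.02 m).
It fails at once if the brass weight is moved by more than 20 mm (distance of brass_weight from where it was at the start of the episode above 0.02 m).
It fails at once if the marker pen is moved by more than 20 mm (distance of marker_pen from where it was at the start of the episode above 0.02 m).
It fails at once if the tin is lifted or knocked from its nest (distance of sample_tin from where it was at the start of the episode above 0.015 m or angle between sample_tin's own z axis and vertical above 0.25 rad).
It also fails if it takes over 45 s, if anything falls off the work surface, if the arm or the gripper's body presses on something with over 40 N, if the wrist force passes 120 N, or if a joint passes its speed limit or range.

ROBOT

A 7-joint arm with a two-finger parallel gripper is mounted at the origin on a cart in front of the work surface, level with it; the furniture and walls round the work are solid. World frame = base frame: x ahead of the robot, y to its left, z up, the work surface at z = 0. Lengths are in m, angles in rad, forces in N, time in s.
With the tool pointing down it reaches from about 0.35 to 0.775 m from the base axis. Payload 3.1 kg.
Tool frame: the origin (TCP) lies at the very end of the fingers, on their centre line; the grasp point (between the pads) lies 19 mm behind it; z points along the fingers, y is the line along which they close (so a half turn about z gives the same grasp; the last joint's range is limited). The gripper opens to 85 mm and grips with 20 to 120 N. Pads are 22 mm wide; open, the fingers measure 114 mm over their backs; the gripper's body (76 mm by 85 mm) begins 54 mm behind the grasp point. The pads swing forward as they close: fully open they stand 13 mm farther back than shut.
Start: joints at [-1.337, 0.311, 0.014, 1.512, -0.004, 1.319, -0.027], TCP at [0.15, 0.529, 0.199] pointing down, gripper open.
Joint ranges: [-2.7, 2.7], [-0.3, 1.91], [-1.27, 1.3], [0.12, 2.57], [-1.44, 4.58], [0.2, 2.03], [-3.05, 3.05]. Speed limits (rad/s): [2.79, 2.79, 3.14, 3.14, 3.14, 3.14, 3.14].

INTERFACE

Orientations are given as a unit quaternion [w, x, y, z].
In Python, from cell import arm, vision gives the robot as it stands. The module is installed in compiled form; this text tells all that it offers.
- The arm moves only by the tool move_arm, never from a script. Its argument "commands" is a list of rows, each an object of numbers: "tx", "ty", "tz": the shift along the tool's x, y, z in units of 0.02 m (1.0 is 0.02 m); "ax", "ay", "az": the turn, a rotation vector about the tool's x, y, z in units of 8 degrees (1.0 is 8 degrees); "jaw": the closure, from -1 (fully open) to 1 (shut). A call has 1 to 8 rows; each row shifts and turns the commanded pose from where the row before left it, along the tool's axes as they then stand; what a row does not reach is not made up. A row lasts 1/10 s, in which the tool goes at most 50 mm and 8.59 degrees, less where a joint would pass 70% of its speed; a pose out of reach is approached as far as the arm can. A call with a number of a shift or a turn outside -1 to 1 is refused whole. A call with a gripper value outside its range is refused whole. The fingers move at their own pace and stop on an object; "force" is the grip in N (left out, the last holds). Time passes only in rows, so rows that do not move let the fingers close. It gives the time, the measured TCP pose, the force, the opening and the grip force at its end, in the units of the state.
- arm.observe(): the state, without advancing time (a new reading comes with each control period).
- vision.get_image(name): name is "scene" or "top" or "wrist"; returns the picture (480x640x3 uint8, red, green, blue); there is no depth.
- vision.calibration(name): a dict with "K" (3x3 intrinsics, pixels), "eye" and "attitude" of the camera in the world; the wrist camera has in their place "hand_eye" (4x4, takes a point from camera to tool coordinates, whose origin is the TCP and whose axes are the flange's). Camera axes: x right, y down, z forward; pixel columns grow to the right and rows downward; lengths in m; the calibration is good to about 2 mm. A picture is of the moment at which its call begins: read the wrist's pose just before it. calibration takes no time and is no camera call.
- arm.sign_off(): hands the job in; it is judged then, once.
The state is a dict: "t": time; "joint_positions": joint angles; "joint_velocities": joint speeds; "joint_torque": joint torques, N m; "tool_pos": TCP position; "ee_rot": TCP orientation; "contact_force": force on the tool from outside, world axes, zero at the start; "ft_torque": the same for the moment, N m; "finger_gap": finger opening in m; "finger_force": force on a finger pad.
Only numpy, scipy, OpenCV 4.12 (cv2) and the standard library are available. Lean on these libraries where they do the work, as an engineer would, in place of code of your own. Each camera call takes 0.05 s, during which the arm holds its last target. There are 200 camera calls.

## Working session

There is one attempt and no reset: what is moved stays moved. The work goes in short steps, Python scripts to look and compute and a tool call to move; the robot and the scene stay as the last step left them, time stands still between calls to the robot, and variables do not carry over. Pictures are saved under pics/ and viewed, at most 10 in all, crops included, and the job is handed in when it is done.

Besides the shell and the picture viewer there is one more tool, called after "Emit:" as name([rows], argument=value, ...), one row to a line, values as JSON. move_arm: Moves the arm, as the interface text tells. Shifts and turns lie within -1 to 1; 1 stands for 0.02 m of shift or 8 degrees of turn. Its arguments: {"type":"object","properties":{"commands":{"type":"array","items":{"type":"object","properties":{"tx":{"type":"number"},"ty":{"type":"number"},"tz":{"type":"number"},"ax":{"type":"number"},"ay":{"type":"number"},"az":{"type":"number"},"jaw":{"type":"number"}}}},"force":{"type":"number"}},"required":["commands"]}

```bash
mkdir -p pics
python3 - <<'E'
from cell import arm, vision
import cv2
s=arm.observe();print(s)
for n in("scene","top"):
    cv2.imwrite(f"pics/{n}0.png",vision.get_image(n)[:,:,::-1]);print(n,vision.calibration(n))
print(vision.calibration("wrist"))
E
```

```text
{'t': 0.0, 'joint_positions': array([-1.33672769,  0.31168513,  0.01401608,  1.51305326, -0.00441812,
        1.31917585, -0.02718653]), 'joint_velocities': array([ 0.00209817,  0.00066223, -0.00059824,  0.00098747, -0.00031614,
        0.00034326,  0.00059003]), 'joint_torque': array([-2.10621142e-04, -3.79909730e+01,  1.45987985e-01, -2.30596662e+01,
        1.21930306e-02,  1.36129075e-02, -9.96809675e-07]), 'tool_pos': array([0.14953902, 0.52845761, 0.19814498]), 'ee_rot': array([-1.15737519e-04,  1.37416626e-01,  9.90512675e-01, -1.13944671e-03]), 'contact_force': array([-0.40353112,  0.55685614, -0.70647188]), 'ft_torque': array([-0.03224709, -0.00406313,  0.01458127]), 'finger_force': 0.0, 'finger_gap': 0.08563792235008132}
scene {'K': array([[609.96214709,   0.        , 313.03540899],
       [  0.        , 609.96214709, 244.42214879],
       [  0.        ,   0.        ,   1.        ]]), 'eye': array([-0.91848661, -0.69405964,  0.81597656]), 'attitude': array([-0.47444448,  0.71279264, -0.43882052,  0.27251723])}
top {'K': array([[443.86732971,   0.        , 315.84687552],
       [  0.        , 443.86732971, 243.09652555],
       [  0.        ,   0.        ,   1.        ]]), 'eye': array([0.48571424, 0.10899476, 1.24394309]), 'attitude': array([-0.02170178,  0.71406914, -0.69925785,  0.02593754])}
{'K': array([[413.69896112,   0.        , 312.51591245],
       [  0.        , 413.69896112, 244.76440251],
       [  0.        ,   0.        ,   1.        ]]), 'hand_eye': array([[-1.18763602e-03, -9.52906992e-01, -3.03260373e-01,
         7.83149188e-02],
       [ 9.99999259e-01, -1.21245095e-03, -1.06450278e-04,
         5.42188866e-04],
       [-2.66251115e-04, -3.03260275e-01,  9.52907726e-01,
        -1.73933345e-01],
       [ 0.00000000e+00,  0.00000000e+00,  0.00000000e+00,
         1.00000000e+00]])}
```

View pics/scene0.png

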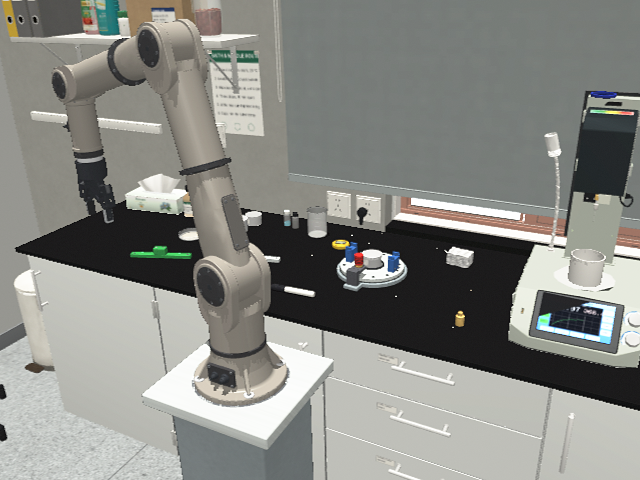

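View pics/top0.png

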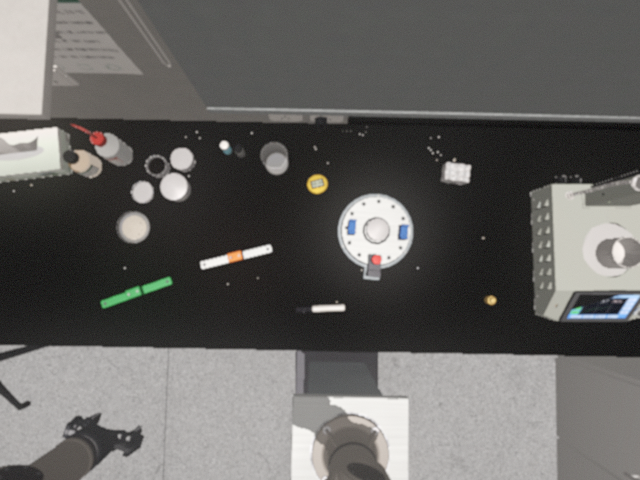

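The scene picture shows the green look-alike bar, the table and the pen. In the top picture the orange-grip bar runs (202,265)–(271,249) with its grip at (236,257). The table centre is about (376,230), the posts (352,227)/(404,232) and the knob (376,260). The stopwatch is at (317,184), the pen at (322,309) and the weight at (490,300).

```bash
cat > h.py <<'E'
import numpy as np, cv2
from cell import arm, vision
from scipy.spatial.transform import Rotation as R
def rot(q): return R.from_quat(np.r_[q[1:],q[0]])
def cam(n,s=None):
    c=vision.calibration(n)
    if n!="wrist": return c["K"],np.array(c["eye"]),rot(c["attitude"]).as_matrix()
    s=s or arm.observe(); T=c["hand_eye"]; Q=rot(s["ee_rot"]).as_matrix()
    return c["K"],s["tool_pos"]+Q@T[:3,3],Q@T[:3,:3]
def ray(c,p): 
    d=c[2]@np.linalg.solve(c[0],[p[0],p[1],1]); return c[1],d/np.linalg.norm(d)
def plane(c,p,z):
    o,d=ray(c,p); return o+d*(z-o[2])/d[2]
def proj(c,P):
    q=c[2].T@(np.asarray(P)-c[1]); q=c[0]@q; return q[:2]/q[2]
def tri(cs,ps):
    A=0;b=0
    for c,p in zip(cs,ps):
        o,d=ray(c,p);M=np.eye(3)-np.outer(d,d);A=A+M;b=b+M@o
    return np.linalg.solve(A,b)
E
python3 - <<'E'
from h import *
np.set_printoptions(precision=4,suppress=True)
c=cam("top")
for n,p,z in[("b1",(202,265),.012),("b2",(271,249),.012),("grip",(236,257),.034),("tab",(376,230.5),.06),("pL",(352,227),.074),("pR",(404,232),.074),("knob",(376,260),.091),("sw",(317,184),.016),("pen1",(297,309),.01),("pen2",(345,309),.01),("w",(490,300),.036)]: print(n,plane(c,p,z))
s=arm.observe();M=rot(s["ee_rot"]).as_matrix();print(M)
for n in("top","scene"):print(n,cam(n)[2][:,2])
im=vision.get_image("top")[:,:,::-1]
a=cv2.resize(im[205:290,195:280],(400,400),interpolation=cv2.INTER_CUBIC)
b=cv2.resize(im[190:290,325:425],(400,400),interpolation=cv2.INTER_CUBIC)
cv2.imwrite("pics/crop1.png",np.hstack([a,b]))
E
```

```text
b1 [0.5015 0.4163 0.012 ]
b2 [0.5499 0.2267 0.012 ]
grip [0.5249 0.3192 0.034 ]
tab [ 0.6029 -0.0578  0.06  ]
pL [0.6095 0.0079 0.074 ]
pR [ 0.5992 -0.1301  0.074 ]
knob [ 0.5229 -0.0543  0.091 ]
sw [0.7344 0.1027 0.016 ]
pen1 [0.3858 0.1507 0.01  ]
pen2 [0.3885 0.0182 0.01  ]
w [ 0.4227 -0.3727  0.036 ]
[[-0.9622  0.2722 -0.0005]
 [ 0.2722  0.9622 -0.002 ]
 [-0.0001 -0.0021 -1.    ]]
top [ 0.0674 -0.0053 -0.9977]
scene [ 0.8049  0.4372 -0.4013]
```

View pics/crop1.png

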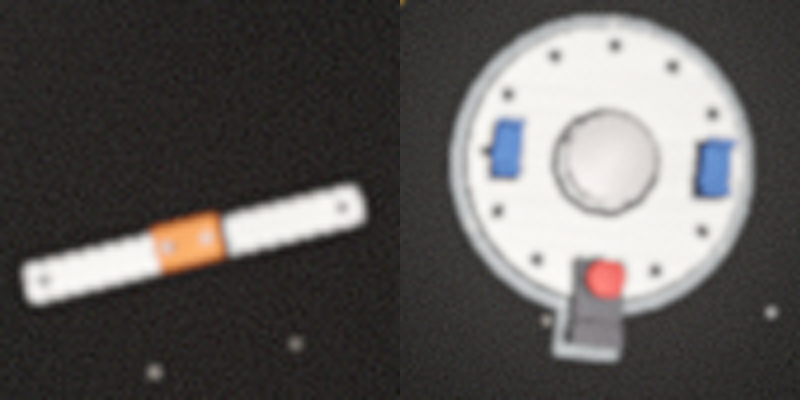

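The crop confirms the white/orange bar lies flat with its grip up at about 14° yaw. The table is at about -4° yaw, with the knob on the robot side. I'll move above the bar and refine from there.

Emit:
move_arm([
  {"tx":-1,"ty":-0.23,"jaw":-1},
  {"tx":-1,"ty":-0.23,"jaw":-1},
  {"tx":-1,"ty":-0.23,"jaw":-1},
  {"tx":-1,"ty":-0.23,"jaw":-1},
  {"tx":-1,"ty":-0.23,"jaw":-1},
  {"tx":-1,"ty":-0.23,"jaw":-1},
  {"tx":-1,"ty":-0.23,"jaw":-1},
  {"tx":-1,"ty":-0.23,"jaw":-1},
])

```text
invalid input
```

Emit:
move_arm([
  {"tx":-1,"ty":-0.23,"jaw":-1},
  {"tx":-1,"ty":-0.23,"jaw":-1},
  {"tx":-1,"ty":-0.23,"jaw":-1},
  {"tx":-1,"ty":-0.23,"jaw":-1},
  {"tx":-1,"ty":-0.23,"jaw":-1},
  {"tx":-1,"ty":-0.23,"jaw":-1},
  {"tx":-1,"ty":-0.23,"jaw":-1},
  {"tx":-1,"ty":-0.23,"jaw":-1},
])

```text
invalid input
```

Emit:
move_arm([
  {"az":0.94,"jaw":-1},
  {"az":0.94,"jaw":-1},
  {"az":0.94,"jaw":-1},
  {"az":0.94,"jaw":-1},
  {"az":0.94,"jaw":-1},
  {"az":0.94,"jaw":-1},
  {"az":0.94,"jaw":-1},
  {"az":0.94,"jaw":-1},
])

```text
invalid input
```

Emit:
move_arm([
  {"tx":-1,"ty":-0.23,"tz":0,"ax":0,"ay":0,"az":0,"jaw":-1},
], force=40)

```text
t: 0.25
tool_pos: [0.1638, 0.5205, 0.1985]
ee_rot: [-0.002, 0.134, 0.991, -0.0]
contact_force: [0.8, -0.1, -0.1]
finger_gap: 0.0855
finger_force: 0.0
```

Emit:
move_arm([
  {"tx":-1,"ty":-0.23,"tz":0,"ax":0,"ay":0,"az":0,"jaw":-1},
  {"tx":-1,"ty":-0.23,"tz":0,"ax":0,"ay":0,"az":0,"jaw":-1},
  {"tx":-1,"ty":-0.23,"tz":0,"ax":0,"ay":0,"az":0,"jaw":-1},
  {"tx":-1,"ty":-0.23,"tz":0,"ax":0,"ay":0,"az":0,"jaw":-1},
  {"tx":-1,"ty":-0.23,"tz":0,"ax":0,"ay":0,"az":0,"jaw":-1},
  {"tx":-1,"ty":-0.23,"tz":0,"ax":0,"ay":0,"az":0,"jaw":-1},
  {"tx":-1,"ty":-0.23,"tz":0,"ax":0,"ay":0,"az":0,"jaw":-1},
  {"tx":-1,"ty":-0.23,"tz":0,"ax":0,"ay":0,"az":0,"jaw":-1},
])

```text
t: 1.05
tool_pos: [0.3122, 0.4397, 0.1988]
ee_rot: [-0.0, 0.137, 0.991, -0.0]
contact_force: [0.3, 0.8, -0.5]
finger_gap: 0.0853
finger_force: 0.0
```

Emit:
move_arm([
  {"tx":-1,"ty":-0.23,"tz":0,"ax":0,"ay":0,"az":0,"jaw":-1},
  {"tx":-1,"ty":-0.23,"tz":0,"ax":0,"ay":0,"az":0,"jaw":-1},
  {"tx":-1,"ty":-0.23,"tz":0,"ax":0,"ay":0,"az":0,"jaw":-1},
  {"tx":-1,"ty":-0.23,"tz":0,"ax":0,"ay":0,"az":0,"jaw":-1},
  {"tx":-1,"ty":-0.23,"tz":0,"ax":0,"ay":0,"az":0,"jaw":-1},
  {"tx":-1,"ty":-0.23,"tz":0,"ax":0,"ay":0,"az":0,"jaw":-1},
  {"tx":-1,"ty":-0.23,"tz":0,"ax":0,"ay":0,"az":0,"jaw":-1},
  {"tx":-1,"ty":-0.23,"tz":0,"ax":0,"ay":0,"az":0,"jaw":-1},
])

```text
t: 1.85
tool_pos: [0.456, 0.3608, 0.1987]
ee_rot: [-0.0, 0.137, 0.991, -0.0]
contact_force: [0.7, -0.4, -0.6]
finger_gap: 0.0852
finger_force: 0.0
```

Emit:
move_arm([
  {"tx":0,"ty":0,"tz":0,"ax":0,"ay":0,"az":0.94,"jaw":-1},
  {"tx":0,"ty":0,"tz":0,"ax":0,"ay":0,"az":0.94,"jaw":-1},
  {"tx":0,"ty":0,"tz":0,"ax":0,"ay":0,"az":0.94,"jaw":-1},
  {"tx":0,"ty":0,"tz":0,"ax":0,"ay":0,"az":0.94,"jaw":-1},
  {"tx":0,"ty":0,"tz":0,"ax":0,"ay":0,"az":0.94,"jaw":-1},
  {"tx":0,"ty":0,"tz":0,"ax":0,"ay":0,"az":0.94,"jaw":-1},
  {"tx":0,"ty":0,"tz":0,"ax":0,"ay":0,"az":0.94,"jaw":-1},
  {"tx":0,"ty":0,"tz":0,"ax":0,"ay":0,"az":0.94,"jaw":-1},
])

```text
t: 2.65
tool_pos: [0.4553, 0.3613, 0.1987]
ee_rot: [-0.0, 0.617, 0.787, -0.0]
contact_force: [-0.3, 0.6, 0.4]
finger_gap: 0.085
finger_force: 0.0
```

Run:
```python
from h import *
s=arm.observe();print(s["tool_pos"],rot(s["ee_rot"]).as_matrix().round(3))
cv2.imwrite("pics/w1.png",vision.get_image("wrist")[:,:,::-1])
np.save("w1.npy",np.r_[s["tool_pos"],s["ee_rot"]])
```

```text
[0.45527831 0.36128316 0.19869192] [[-0.237  0.971 -0.001]
 [ 0.971  0.237 -0.001]
 [-0.    -0.001 -1.   ]]
```

View pics/w1.png

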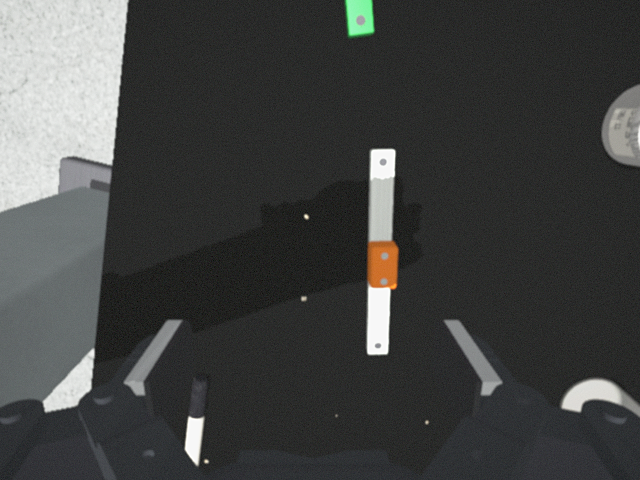

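The wrist view shows the bar nearly vertical in the image: end screws (382,162)/(378,346), grip screws (384,256)/(384,282). The fingers are still about 80 mm short of it.

Run:
```python
from h import *
np.set_printoptions(precision=4,suppress=True)
v=np.load("w1.npy");w=cam("wrist",dict(tool_pos=v[:3],ee_rot=v[3:]));t=cam("top")
P=[]
for a,b,z in[((382,162),(204.1,264.7),.012),((378,346),(267.7,249.2),.012),((384,256),(230.5,257.5),.034),((384,282),(239.2,255.6),.034)]:
    print(tri([w,t],[a,b]),plane(w,a,z),plane(t,b,z)); P.append(plane(w,a,z))
M=rot(v[3:]).as_matrix()
d=P[0]-P[1];print("yaw",np.degrees(np.arctan2(-d[0],d[1])), "toolx yaw",np.degrees(np.arctan2(-M[0,0],M[1,0])))
for m in((P[0]+P[1])/2,(P[2]+P[3])/2): print(m,"tool shift/0.02",M.T@(m*[1,1,0]+[0,0,.005]-v[:3])/.02)
```

```text
[0.5034 0.4118 0.0087] [0.5037 0.4125 0.012 ] [0.5025 0.4105 0.012 ]
[0.5507 0.2367 0.0092] [0.5513 0.2388 0.012 ] [0.5491 0.2358 0.012 ]
[0.5244 0.3355 0.0292] [0.5242 0.3374 0.034 ] [0.5232 0.3341 0.034 ]
[0.5306 0.312  0.0303] [0.5312 0.314  0.034 ] [0.5289 0.3106 0.034 ]
yaw 15.325219071437916 toolx yaw 13.735105608334646
[0.5275 0.3257 0.012 ] tool shift/0.02 [-2.5835  3.0944  9.6828]
[0.5277 0.3257 0.034 ] tool shift/0.02 [-2.5846  3.1063  9.6827]
```

Emit:
move_arm([
  {"tx":-0.65,"ty":0.77,"tz":0.7,"ax":0,"ay":0,"az":-0.18,"jaw":-1},
  {"tx":-0.65,"ty":0.77,"tz":0.8,"ax":0,"ay":0,"az":0,"jaw":-1},
  {"tx":-0.65,"ty":0.77,"tz":0.9,"ax":0,"ay":0,"az":0,"jaw":-1},
  {"tx":-0.65,"ty":0.77,"tz":1,"ax":0,"ay":0,"az":0,"jaw":-1},
  {"tx":0,"ty":0,"tz":1,"ax":0,"ay":0,"az":0,"jaw":-1},
  {"tx":0,"ty":0,"tz":1,"ax":0,"ay":0,"az":0,"jaw":-1},
  {"tx":0,"ty":0,"tz":1,"ax":0,"ay":0,"az":0,"jaw":-1},
  {"tx":0,"ty":0,"tz":1,"ax":0,"ay":0,"az":0,"jaw":-1},
])

```text
t: 3.5
tool_pos: [0.5283, 0.3272, 0.0499]
ee_rot: [-0.0, 0.604, 0.797, -0.0]
contact_force: [1.0, -0.9, -0.1]
finger_gap: 0.0853
finger_force: 0.0
```

Emit:
move_arm([
  {"tx":0,"ty":0,"tz":1,"ax":0,"ay":0,"az":0,"jaw":-1},
  {"tx":0,"ty":0,"tz":0.9,"ax":0,"ay":0,"az":0,"jaw":-1},
  {"tx":0,"ty":0,"tz":0.3,"ax":0,"ay":0,"az":0,"jaw":-1},
  {"tx":0,"ty":0,"tz":0,"ax":0,"ay":0,"az":0,"jaw":-1},
])

```text
t: 3.9
tool_pos: [0.5276, 0.3268, 0.006]
ee_rot: [-0.001, 0.605, 0.796, -0.001]
contact_force: [-0.2, 0.2, -0.8]
finger_gap: 0.0852
finger_force: 0.0
```

Emit:
move_arm([
  {"tx":0,"ty":0,"tz":0,"ax":0,"ay":0,"az":0,"jaw":1},
  {"tx":0,"ty":0,"tz":0,"ax":0,"ay":0,"az":0,"jaw":1},
  {"tx":0,"ty":0,"tz":0,"ax":0,"ay":0,"az":0,"jaw":1},
  {"tx":0,"ty":0,"tz":0,"ax":0,"ay":0,"az":0,"jaw":1},
  {"tx":0,"ty":0,"tz":0,"ax":0,"ay":0,"az":0,"jaw":1},
  {"tx":0,"ty":0,"tz":0,"ax":0,"ay":0,"az":0,"jaw":1},
  {"tx":0,"ty":0,"tz":0,"ax":0,"ay":0,"az":0,"jaw":1},
  {"tx":0,"ty":0,"tz":0,"ax":0,"ay":0,"az":0,"jaw":1},
], force=40)

```text
t: 4.7
tool_pos: [0.5286, 0.3273, 0.0072]
ee_rot: [0.0, 0.605, 0.796, -0.0]
contact_force: [0.7, -0.5, 0.4]
finger_gap: 0.0002
finger_force: 0.0
```

The jaws shut on nothing, so I'll look.

Run:
```python
from h import *
s=arm.observe();np.save("w2.npy",np.r_[s["tool_pos"],s["ee_rot"]])
w=vision.get_image("wrist")[:,:,::-1];t=vision.get_image("top")[:,:,::-1]
a=cv2.resize(t[205:325,155:315],(400,300),interpolation=cv2.INTER_CUBIC);b=cv2.resize(w,(400,300))
cv2.imwrite("pics/m2.png",np.hstack([a,b]))
```

```text
(no output)
```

View pics/m2.png

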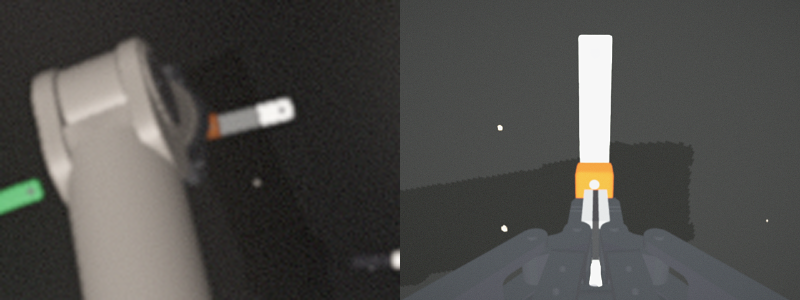

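Run:
```python
from h import *
np.set_printoptions(precision=4,suppress=True)
v=np.load("w2.npy");s=arm.observe();print(s["finger_gap"],s["tool_pos"],s["contact_force"])
w=cam("wrist",dict(tool_pos=v[:3],ee_rot=v[3:]))
for P in([.5242,.3374,.034],[.5312,.314,.034],[.5277,.3257,.034],[.5037,.4125,.012],v[:3],v[:3]+[0,0,.019]): print(P,proj(w,P))
im=vision.get_image("wrist")[:,:,::-1]
cv2.imwrite("pics/w2c.png",cv2.resize(im[240:480,220:420],(667,600),interpolation=cv2.INTER_CUBIC)); cv2.imwrite("pics/w2.png",im)
```

```text
5.489362055829974e-06 [0.5286 0.3273 0.0072] [ 0.4052 -1.1643 -0.6072]
[0.5242, 0.3374, 0.034] [309.3615 295.645 ]
[0.5312, 0.314, 0.034] [310.8006 350.6797]
[0.5277, 0.3257, 0.034] [310.0973 323.7821]
[0.5037, 0.4125, 0.012] [309.8392  84.8315]
[0.5286 0.3273 0.0072] [313.2978 292.9019]
[0.5286 0.3273 0.0262] [313.3747 311.8879]
```

View pics/w2c.png

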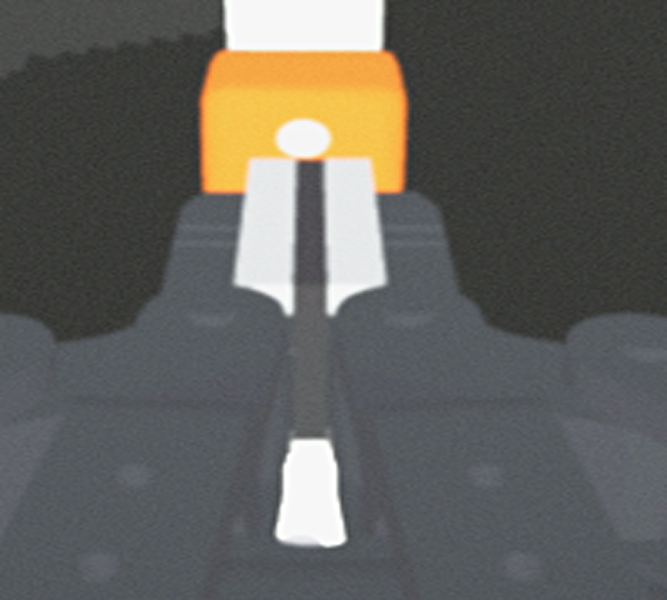

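The wrist view shows shut pads drawn over the orange grip block: upper screw (311,281), pad tips (313,287). From the pixel geometry the real fingertips are about 26–30 mm short of the reported TCP, so they closed above the grip. I'll open and go down gently, watching the force.

Emit:
move_arm([
  {"tx":0,"ty":0,"tz":0,"ax":0,"ay":0,"az":0,"jaw":-1},
  {"tx":0,"ty":0,"tz":0,"ax":0,"ay":0,"az":0,"jaw":-1},
  {"tx":0,"ty":0,"tz":0,"ax":0,"ay":0,"az":0,"jaw":-1},
  {"tx":0,"ty":0,"tz":0,"ax":0,"ay":0,"az":0,"jaw":-1},
  {"tx":0,"ty":0,"tz":0,"ax":0,"ay":0,"az":0,"jaw":-1},
  {"tx":0,"ty":0,"tz":0,"ax":0,"ay":0,"az":0,"jaw":-1},
  {"tx":0,"ty":0,"tz":0.2,"ax":0,"ay":0,"az":0,"jaw":-1},
  {"tx":0,"ty":0,"tz":0.2,"ax":0,"ay":0,"az":0,"jaw":-1},
])

```text
t: 5.65
tool_pos: [0.5287, 0.3273, -0.001]
ee_rot: [0.0, 0.605, 0.796, 0.0]
contact_force: [-0.2, 0.4, -0.1]
finger_gap: 0.0854
finger_force: 0.0
```

Run:
```python
from h import *
s=arm.observe();print(s["tool_pos"],s["contact_force"],s["finger_gap"])
im=vision.get_image("wrist")[:,:,::-1]; sc=vision.get_image("scene")[:,:,::-1]
p=proj(cam("scene"),s["tool_pos"]);print(p);x,y=map(int,p)
a=cv2.resize(sc[y-45:y+30,x-50:x+50],(400,300),interpolation=cv2.INTER_CUBIC)
cv2.imwrite("pics/m3.png",np.hstack([a,cv2.resize(im,(400,300))]))
print(proj(cam("scene"),s["tool_pos"])-[x-50,y-45])
```

```text
[ 0.52870232  0.32731741 -0.00101679] [-0.15934345  0.41151184 -0.06192378] 0.08539625530110781
[248.43118954 259.73606417]
[50.43118954 45.73606417]
```

View pics/m3.png

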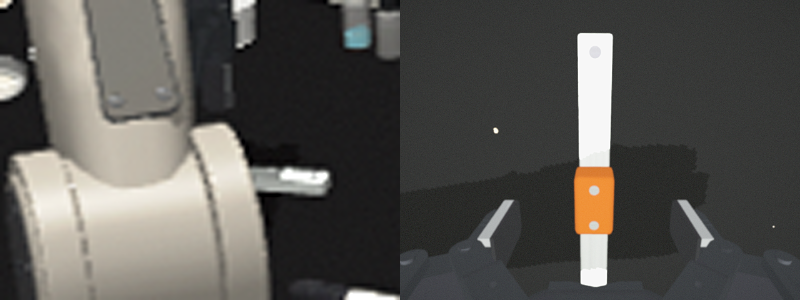

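The scene camera is blocked by the arm. The wrist view shows the grip centred between the open fingers: screws (310,304)/(310,360), pad tips at image x 186 and 448, y 323. Allowing for the crop's unequal scaling, the tips are about 40 mm short of the TCP when shut and 54 mm when open. I'll go lower.

Emit:
move_arm([
  {"tx":0,"ty":0,"tz":0.4,"ax":0,"ay":0,"az":0,"jaw":-1},
  {"tx":0,"ty":0,"tz":0.4,"ax":0,"ay":0,"az":0,"jaw":-1},
  {"tx":0,"ty":0,"tz":0.3,"ax":0,"ay":0,"az":0,"jaw":-1},
  {"tx":0,"ty":0,"tz":0.3,"ax":0,"ay":0,"az":0,"jaw":-1},
  {"tx":0,"ty":0,"tz":0.1,"ax":0,"ay":0,"az":0,"jaw":-1},
  {"tx":0,"ty":0,"tz":0,"ax":0,"ay":0,"az":0,"jaw":-1},
])

```text
t: 6.35
tool_pos: [0.5283, 0.3271, -0.0314]
ee_rot: [-0.0, 0.605, 0.796, -0.0]
contact_force: [0.4, -0.8, 0.5]
finger_gap: 0.0854
finger_force: 0.0
```

Emit:
move_arm([
  {"tx":0,"ty":0,"tz":0,"ax":0,"ay":0,"az":0,"jaw":1},
  {"tx":0,"ty":0,"tz":0,"ax":0,"ay":0,"az":0,"jaw":1},
  {"tx":0,"ty":0,"tz":0,"ax":0,"ay":0,"az":0,"jaw":1},
  {"tx":0,"ty":0,"tz":0,"ax":0,"ay":0,"az":0,"jaw":1},
  {"tx":0,"ty":0,"tz":0,"ax":0,"ay":0,"az":0,"jaw":1},
  {"tx":0,"ty":0,"tz":0,"ax":0,"ay":0,"az":0,"jaw":1},
  {"tx":0,"ty":0,"tz":0,"ax":0,"ay":0,"az":0,"jaw":1},
], force=40)

```text
t: 7.05
tool_pos: [0.529, 0.3275, -0.0305]
ee_rot: [0.0, 0.605, 0.796, 0.0]
contact_force: [-0.5, 0.7, 1.3]
finger_gap: 0.0235
finger_force: 40.5
```

Bar gripped at 23.5 mm. I'll lift and carry it to the table.

Emit:
move_arm([
  {"tx":0,"ty":0,"tz":-0.5,"ax":0,"ay":0,"az":0,"jaw":1},
  {"tx":0,"ty":0,"tz":-1,"ax":0,"ay":0,"az":0,"jaw":1},
  {"tx":0,"ty":0,"tz":-1,"ax":0,"ay":0,"az":0,"jaw":1},
  {"tx":0,"ty":0,"tz":-1,"ax":0,"ay":0,"az":0,"jaw":1},
  {"tx":0,"ty":0,"tz":-1,"ax":0,"ay":0,"az":0,"jaw":1},
  {"tx":0,"ty":0,"tz":-1,"ax":0,"ay":0,"az":0,"jaw":1},
  {"tx":0,"ty":0,"tz":-1,"ax":0,"ay":0,"az":0,"jaw":1},
  {"tx":0,"ty":0,"tz":-0.5,"ax":0,"ay":0,"az":0,"jaw":1},
])

```text
t: 7.85
tool_pos: [0.5294, 0.3276, 0.1114]
ee_rot: [0.0, 0.605, 0.796, 0.001]
contact_force: [0.1, 0.5, -1.6]
finger_gap: 0.0232
finger_force: 40.1
```

Emit:
move_arm([
  {"tx":-0.5,"ty":-0.05,"tz":0,"ax":0,"ay":0,"az":0,"jaw":1},
  {"tx":-1,"ty":-0.07,"tz":0,"ax":0,"ay":0,"az":0,"jaw":1},
  {"tx":-1,"ty":-0.07,"tz":0,"ax":0,"ay":0,"az":0,"jaw":1},
  {"tx":-1,"ty":-0.07,"tz":0,"ax":0,"ay":0,"az":0,"jaw":1},
  {"tx":-1,"ty":-0.07,"tz":0,"ax":0,"ay":0,"az":0,"jaw":1},
  {"tx":-1,"ty":-0.07,"tz":0,"ax":0,"ay":0,"az":0,"jaw":1},
  {"tx":-1,"ty":-0.07,"tz":0,"ax":0,"ay":0,"az":0,"jaw":1},
  {"tx":-1,"ty":-0.07,"tz":0,"ax":0,"ay":0,"az":0,"jaw":1},
])

```text
t: 8.65
tool_pos: [0.5571, 0.1776, 0.1076]
ee_rot: [-0.001, 0.606, 0.796, -0.002]
contact_force: [-0.3, 0.7, -1.3]
finger_gap: 0.0235
finger_force: 40.1
```

Emit:
move_arm([
  {"tx":-1,"ty":-0.07,"tz":0,"ax":0,"ay":0,"az":0,"jaw":1},
  {"tx":-1,"ty":-0.07,"tz":0,"ax":0,"ay":0,"az":0,"jaw":1},
  {"tx":-1,"ty":-0.07,"tz":0,"ax":0,"ay":0,"az":0,"jaw":1},
  {"tx":-1,"ty":-0.07,"tz":0,"ax":0,"ay":0,"az":0,"jaw":1},
  {"tx":-1,"ty":-0.07,"tz":0,"ax":0,"ay":0,"az":0,"jaw":1},
  {"tx":-1,"ty":-0.07,"tz":0,"ax":0,"ay":0,"az":0,"jaw":1},
  {"tx":-1,"ty":-0.07,"tz":0,"ax":0,"ay":0,"az":0,"jaw":1},
  {"tx":-1,"ty":-0.07,"tz":0,"ax":0,"ay":0,"az":0,"jaw":1},
])

```text
t: 9.45
tool_pos: [0.5887, 0.0208, 0.1076]
ee_rot: [-0.001, 0.606, 0.796, -0.001]
contact_force: [1.0, 0.6, -1.6]
finger_gap: 0.0237
finger_force: 40.1
```

Emit:
move_arm([
  {"tx":-1,"ty":-0.07,"tz":0,"ax":0,"ay":0,"az":0,"jaw":1},
  {"tx":-1,"ty":-0.07,"tz":0,"ax":0,"ay":0,"az":0,"jaw":1},
  {"tx":-1,"ty":-0.07,"tz":0,"ax":0,"ay":0,"az":0,"jaw":1},
  {"tx":-1,"ty":-0.07,"tz":0,"ax":0,"ay":0,"az":0.8,"jaw":1},
  {"tx":0,"ty":0,"tz":0,"ax":0,"ay":0,"az":0.8,"jaw":1},
  {"tx":0,"ty":0,"tz":0,"ax":0,"ay":0,"az":0.8,"jaw":1},
  {"tx":0,"ty":0,"tz":0,"ax":0,"ay":0,"az":0,"jaw":1},
])

```text
t: 10.15
tool_pos: [0.6046, -0.0569, 0.1076]
ee_rot: [-0.001, 0.73, 0.683, -0.001]
contact_force: [1.0, 0.4, -2.2]
finger_gap: 0.0238
finger_force: 40.1
```

Run:
```python
from h import *
s=arm.observe();np.save("w4.npy",np.r_[s["tool_pos"],s["ee_rot"]]);M=rot(s["ee_rot"]).as_matrix()
print(s["tool_pos"],s["finger_gap"],M.round(4))
im=vision.get_image("wrist")[:,:,::-1]; cv2.imwrite("pics/w4.png",im)
# blue posts in first top picture
t=cv2.imread("pics/top0.png");h=cv2.cvtColor(t,cv2.COLOR_BGR2HSV)
m=cv2.inRange(h,(105,120,60),(130,255,255));m[:, :330]=0;m[:,430:]=0
n,l,st,ce=cv2.connectedComponentsWithStats(m)
for i in range(1,n):
    if st[i,4]>20: print(st[i],ce[i],plane(cam("top"),ce[i],.074))
```

```text
[ 0.60456228 -0.05690207  0.10759237] 0.02378398793716793 [[ 6.610e-02  9.978e-01 -3.400e-03]
 [ 9.978e-01 -6.620e-02 -5.000e-04]
 [-7.000e-04 -3.300e-03 -1.000e+00]]
[348 221   7  13  61] [351.14754098 226.75409836] [0.61011572 0.01018022 0.074     ]
[400 226   7  13  69] [402.88405797 231.73913043] [ 0.59978406 -0.12716518  0.074     ]
```

View pics/w4.png

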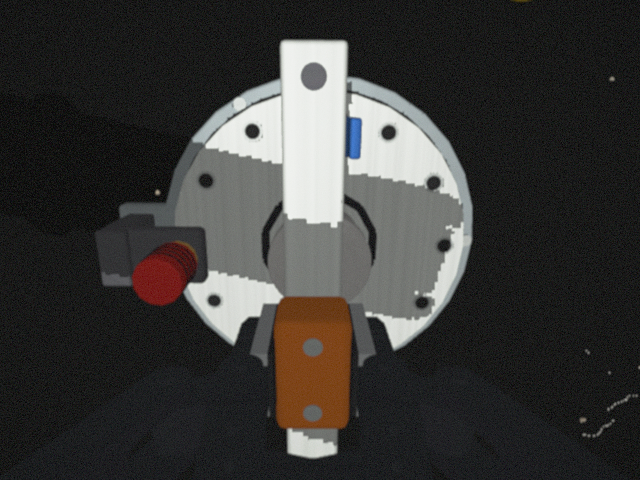

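The wrist view shows the bar over the table: far screw (314,76), grip screws (313,347)/(313,413). A sliver of the +y post shows at right (350–361,138), and the knob is at (160,280). Seven index holes are visible around the disc, and I'll use them to fit the table's centre and yaw.

```bash
cat > fit.py <<'E'
from h import *
from scipy.optimize import least_squares
np.set_printoptions(precision=4,suppress=True)
def holes(im,seeds):
    g=cv2.cvtColor(im,cv2.COLOR_BGR2GRAY).astype(float);out=[]
    for x,y in seeds:
        x,y=int(x),int(y);p=g[y-11:y+12,x-11:x+12];w=np.clip(60-p,0,None);n,l,st,ce=cv2.connectedComponentsWithStats((w>0).astype(np.uint8))
        k=l[11,11] or 1+np.argmax(st[1:,4]);out.append(ce[k]+[x-11,y-11])
    return np.array(out)
def fit(v,H):
    w=cam("wrist",dict(tool_pos=v[:3],ee_rot=v[3:]))
    P=np.array([plane(w,p,.024)[:2] for p in H])
    f=lambda q:np.hypot(*(P-q[:2]).T)-q[2]
    r=least_squares(f,[P[:,0].mean(),P[:,1].mean(),.085]);c=r.x[:2]
    a=np.degrees(np.arctan2(*(P-c).T[::-1]));yaw=np.degrees(np.angle(np.exp(1j*np.radians(a*12)).mean()))/12
    print("centre",c,"R",r.x[2],"res",r.fun,"yaw",yaw,"spread",(a-yaw+15)%30-15);return c,yaw
E
python3 - <<'E'
from fit import *
v=np.load("w4.npy");im=cv2.imread("pics/w4.png")
H=holes(im,[(252,131),(389,132),(434,183),(445,245),(422,302),(214,300),(206,181)]);print(H.tolist())
fit(v,H)
M=rot(v[3:]).as_matrix();w=cam("wrist",dict(tool_pos=v[:3],ee_rot=v[3:]))
zb=v[2]+.0305
for p,z in[((314,76),.012),((313,347),.034),((313,413),.034)]:
    q=plane(w,p,zb+z);print(q,"in tool mm",1e3*M.T@(q-v[:3]))
E
```

```text
[[251.9, 130.9], [388.3306451612903, 132.25], [433.1946902654867, 182.7787610619469], [443.4561403508772, 245.1315789473684], [421.4859813084112, 302.2710280373832], [213.77215189873417, 300.1518987341772], [205.5, 180.25333333333333]]
centre [ 0.6072 -0.0602] R 0.0818485695988931 res [-0.      0.0001  0.     -0.0002  0.0001 -0.     -0.    ] yaw -4.419408670319647 spread [-0.0046 -0.0708 -0.1011  0.1021  0.0361  0.0418 -0.0036]
[0.6105 0.0317 0.1501] in tool mm [ 88.7906  -0.0666 -42.5642]
[ 0.6051 -0.0456  0.1721] in tool mm [ 11.2166  -0.4456 -64.507 ]
[ 0.6035 -0.0696  0.1721] in tool mm [-12.7648  -0.4656 -64.4896]
```

Emit:
move_arm([
  {"tx":-0.115,"ty":0.16,"tz":0,"ax":0,"ay":0,"az":0.08,"jaw":1},
  {"tx":0,"ty":0,"tz":0.6,"ax":0,"ay":0,"az":0,"jaw":1},
  {"tx":0,"ty":0,"tz":0.8,"ax":0,"ay":0,"az":0,"jaw":1},
  {"tx":0,"ty":0,"tz":0.8,"ax":0,"ay":0,"az":0,"jaw":1},
  {"tx":0,"ty":0,"tz":0.4,"ax":0,"ay":0,"az":0,"jaw":1},
  {"tx":0,"ty":0,"tz":0,"ax":0,"ay":0,"az":0,"jaw":1},
  {"tx":0,"ty":0,"tz":0,"ax":0,"ay":0,"az":0,"jaw":1},
])

```text
t: 10.9
tool_pos: [0.6094, -0.0585, 0.0573]
ee_rot: [0.0, 0.733, 0.68, 0.0]
contact_force: [0.1, -0.4, -1.3]
finger_gap: 0.0235
finger_force: 40.1
```

Run:
```python
from fit import *
s=arm.observe();v=np.r_[s["tool_pos"],s["ee_rot"]];np.save("w5.npy",v);M=rot(v[3:]).as_matrix();print(v[:3],M.round(4)[:2])
im=vision.get_image("wrist")[:,:,::-1].copy();cv2.imwrite("pics/w5.png",im)
w=cam("wrist",s)
y=np.radians(-4.42);X=np.array([np.cos(y),np.sin(y)]);Y=np.array([-X[1],X[0]]);C=np.array([.6072,-.0602])
a=np.radians(-4.42+np.arange(12)*30);S=[proj(w,[*(C+.082*np.array([np.cos(t),np.sin(t)])),.024]) for t in a]
S=[p for p in S if 20<p[0]<620 and 20<p[1]<330 and abs(p[0]-313)>50]
H=holes(im,S);print(np.array(S)-H)
fit(v,H)
print("bar off",[(v[:2]+M[:2,0]*-.0008+M[:2,1]*-.0003-C)@u*1e3 for u in(X,Y)])
```

```text
[ 0.6094 -0.0585  0.0573] [[ 0.0757  0.9971  0.0003]
 [ 0.9971 -0.0757 -0.0002]]
[[ 0.6078  0.2552]
 [ 0.061  -0.1839]
 [-0.0971 -0.3727]
 [-0.4427 -0.4129]
 [-0.5213 -0.0886]
 [ 0.288   0.6643]]
centre [ 0.6071 -0.0603] R 0.08188673650631452 res [-0.0002  0.0001  0.0001 -0.0001 -0.0001  0.0002] yaw -4.508977240368046 spread [ 0.2563  0.0758 -0.0084 -0.0323 -0.05   -0.2415]
bar off [np.float64(1.769653351385814), np.float64(1.0297320590750818)]
```

Emit:
move_arm([
  {"tx":-0.05,"ty":-0.08,"tz":0,"ax":0,"ay":0,"az":0,"jaw":1},
  {"tx":0,"ty":0,"tz":0.3,"ax":0,"ay":0,"az":0,"jaw":1},
  {"tx":0,"ty":0,"tz":0.3,"ax":0,"ay":0,"az":0,"jaw":1},
  {"tx":0,"ty":0,"tz":0.3,"ax":0,"ay":0,"az":0,"jaw":1},
  {"tx":0,"ty":0,"tz":0.15,"ax":0,"ay":0,"az":0,"jaw":1},
  {"tx":0,"ty":0,"tz":0,"ax":0,"ay":0,"az":0,"jaw":1},
])

```text
t: 11.55
tool_pos: [0.6068, -0.0591, 0.0353]
ee_rot: [-0.001, 0.733, 0.68, -0.001]
contact_force: [0.7, -0.0, -1.0]
finger_gap: 0.0237
finger_force: 40.1
```

Run:
```python
from h import *
for i in range(3):
    s=arm.observe();print(s["tool_pos"].round(4),s["contact_force"].round(1),s["ft_torque"].round(2),s["finger_gap"]);vision.get_image("top")
```

```text
[ 0.6068 -0.0591  0.0353] [ 0.7 -0.  -1. ] [0.01 0.   0.02] 0.02365155925254444
[ 0.6072 -0.0592  0.0357] [ 0.3  0.2 -1.9] [-0.02 -0.01  0.02] 0.02356788775304868
[ 0.6075 -0.0594  0.0361] [-1.  -0.  -1.9] [ 0.01 -0.06  0.04] 0.02384929681469231
```

Emit:
move_arm([
  {"tx":0,"ty":0,"tz":0.06,"ax":0,"ay":0,"az":0,"jaw":1},
  {"tx":0,"ty":0,"tz":0.04,"ax":0,"ay":0,"az":0,"jaw":1},
  {"tx":0,"ty":0,"tz":0,"ax":0,"ay":0,"az":0,"jaw":1},
])

```text
t: 12.0
tool_pos: [0.6075, -0.0593, 0.0342]
ee_rot: [-0.0, 0.733, 0.68, 0.0]
contact_force: [0.5, 0.6, -0.8]
finger_gap: 0.0235
finger_force: 40.1
```

Emit:
move_arm([
  {"tx":0,"ty":0,"tz":0.05,"ax":0,"ay":0,"az":0,"jaw":1},
  {"tx":0,"ty":0,"tz":0.03,"ax":0,"ay":0,"az":0,"jaw":1},
  {"tx":0,"ty":0,"tz":0,"ax":0,"ay":0,"az":0,"jaw":1},
])

```text
t: 12.3
tool_pos: [0.6078, -0.0593, 0.0335]
ee_rot: [0.0, 0.733, 0.68, 0.0]
contact_force: [-1.0, 0.1, 3.6]
finger_gap: 0.0232
finger_force: 40.9
```

Emit:
move_arm([
  {"tx":0,"ty":0,"tz":0,"ax":0,"ay":0,"az":0,"jaw":0.2},
  {"tx":0,"ty":0,"tz":0,"ax":0,"ay":0,"az":0,"jaw":0.0},
  {"tx":0,"ty":0,"tz":0,"ax":0,"ay":0,"az":0,"jaw":0.0},
  {"tx":0,"ty":0,"tz":0,"ax":0,"ay":0,"az":0,"jaw":0.0},
  {"tx":0,"ty":0,"tz":-0.2,"ax":0,"ay":0,"az":0,"jaw":0.0},
  {"tx":0,"ty":0,"tz":-0.5,"ax":0,"ay":0,"az":0,"jaw":0.0},
  {"tx":0,"ty":0,"tz":-1,"ax":0,"ay":0,"az":0,"jaw":0.0},
  {"tx":0,"ty":0,"tz":-1,"ax":0,"ay":0,"az":0,"jaw":0.0},
])

```text
t: 13.1
tool_pos: [0.6075, -0.0594, 0.0878]
ee_rot: [0.0, 0.734, 0.68, -0.0]
contact_force: [0.5, -0.1, 0.5]
finger_gap: 0.0425
finger_force: 0.0
```

Emit:
move_arm([
  {"tx":0,"ty":0,"tz":-1,"ax":0,"ay":0,"az":0,"jaw":0.0},
  {"tx":0,"ty":0,"tz":-1,"ax":0,"ay":0,"az":0,"jaw":0.0},
  {"tx":0,"ty":0,"tz":-1,"ax":0,"ay":0,"az":0,"jaw":0.0},
  {"tx":0,"ty":0,"tz":-0.5,"ax":0,"ay":0,"az":0,"jaw":0.0},
  {"tx":0,"ty":0,"tz":0,"ax":0,"ay":0,"az":0,"jaw":-0.5},
])

```text
t: 13.6
tool_pos: [0.609, -0.0597, 0.1589]
ee_rot: [0.002, 0.733, 0.68, 0.002]
contact_force: [-0.5, -0.4, -0.5]
finger_gap: 0.0556
finger_force: 0.0
```

Run:
```python
from h import *
s=arm.observe();v=np.r_[s["tool_pos"],s["ee_rot"]];np.save("w6.npy",v);print(v[:3],rot(v[3:]).as_matrix().round(4))
cv2.imwrite("pics/w6.png",vision.get_image("wrist")[:,:,::-1])
```

```text
[ 0.60895485 -0.05971609  0.15891795] [[ 7.600e-02  9.971e-01  4.500e-03]
 [ 9.971e-01 -7.600e-02 -3.000e-04]
 [-0.000e+00  4.500e-03 -1.000e+00]]
```

View pics/w6.png

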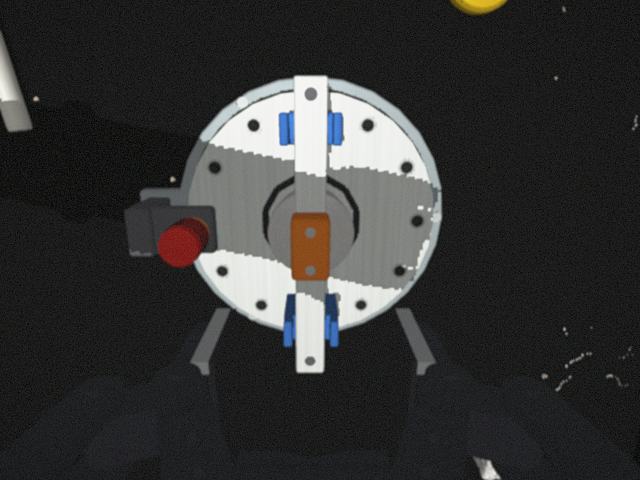

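The bar lies in both slots: screws (311,94)/(310,361), grip (310,252), with post walls on either side at rows 128 and 320. The knob top is at (181,244). I'll check the bar's pose and the knob's position numerically.

Run:
```python
from fit import *
v=np.load("w6.npy");w=cam("wrist",dict(tool_pos=v[:3],ee_rot=v[3:]));im=cv2.imread("pics/w6.png");t=cam("top")
c,yaw=fit(v,holes(im,[(253,125),(368,125),(407,167),(417,221),(400,271),(361,305),(261,305),(222,271),(215,167)]))
y=np.radians(yaw);X=np.array([np.cos(y),np.sin(y)]);Y=np.array([-X[1],X[0]])
for p,z in[((311,94),.076),((310,361),.076),((310,233),.098),((310,271),.098)]:
    q=plane(w,p,z)[:2]-c;print("bar",q@X*1e3,q@Y*1e3)
print("len",np.linalg.norm(plane(w,(311,94),.076)-plane(w,(310,361),.076)))
k=plane(w,(180.5,244),.091);print("knob",k,(k[:2]-c)@X,(k[:2]-c)@Y,"expected",c-.082*X,"tri",tri([w,t],[(180.5,244),(376,260)]))
s=arm.observe();print(s["tool_pos"],s["joint_positions"])
```

```text
centre [ 0.6073 -0.0603] R 0.08192129789803071 res [ 0.     -0.     -0.     -0.      0.      0.      0.     -0.0001  0.    ] yaw -4.3874636986824225 spread [-0.051  -0.0016  0.0039  0.0534 -0.0387  0.0833 -0.003  -0.0357 -0.0106]
bar 0.5493085748555391 89.66546694563237
bar -0.493821612356787 -89.97527692812801
bar -0.20008772029418287 11.587417661612838
bar -0.2615221001409378 -12.439885024270724
len 0.179643772450106
knob [ 0.5282 -0.0515  0.091 ] -0.07951949369957301 0.0027262895623455996 expected [ 0.5255 -0.054 ] tri [ 0.5232 -0.056   0.0766]
[ 0.6079 -0.0594  0.1573] [-0.2992  0.4973  0.559   1.4194 -0.2661  1.2987  0.2   ]
```

Emit:
move_arm([
  {"tx":0,"ty":-0.6,"tz":0,"ax":0,"ay":0,"az":0,"jaw":-0.5},
  {"tx":0,"ty":-0.9,"tz":0,"ax":0,"ay":0,"az":0,"jaw":-0.5},
  {"tx":0,"ty":-0.9,"tz":0,"ax":0,"ay":0,"az":0,"jaw":-0.5},
  {"tx":0,"ty":-0.9,"tz":0,"ax":0,"ay":0,"az":0,"jaw":-0.5},
  {"tx":0,"ty":-0.8,"tz":0,"ax":0,"ay":0,"az":0,"jaw":-0.5},
  {"tx":0,"ty":0,"tz":0,"ax":0,"ay":0,"az":0,"jaw":-0.5},
  {"tx":0,"ty":0,"tz":0,"ax":0,"ay":0,"az":0,"jaw":-0.5},
])

```text
t: 14.35
tool_pos: [0.5256, -0.0528, 0.1559]
ee_rot: [-0.0, 0.733, 0.68, -0.0]
contact_force: [-0.1, -1.1, 0.5]
finger_gap: 0.0641
finger_force: 0.0
```

Run:
```python
from fit import *
s=arm.observe();im=vision.get_image("wrist")[:,:,::-1].copy();w=cam("wrist",s);cv2.imwrite("pics/w7.png",im)
print(s["tool_pos"],s["finger_gap"])
def red(im):
    h=cv2.cvtColor(im,cv2.COLOR_BGR2HSV);m=cv2.inRange(h,(0,150,50),(6,255,255))|cv2.inRange(h,(174,150,50),(180,255,255))
    m=cv2.morphologyEx(m,cv2.MORPH_CLOSE,np.ones((7,7)));n,l,st,ce=cv2.connectedComponentsWithStats(m);k=1+np.argmax(st[1:,4]);return st[k],ce[k]
print(red(im),red(cv2.imread("pics/w6.png")))
v=np.load("w6.npy");w6=cam("wrist",dict(tool_pos=v[:3],ee_rot=v[3:]))
c=np.array([.5255,-.054]);a=np.linspace(0,6.28,60)
for cam_ in(w,w6):
    Q=np.array([proj(cam_,[c[0]+.013*np.cos(t),c[1]+.013*np.sin(t),z]) for t in a for z in(.061,.091)]);print("model bbox",Q.min(0),Q.max(0)-Q.min(0))
```

```text
[ 0.5256 -0.0528  0.1559] 0.06413125697488167
(array([ 294,  220,   40,   48, 1446], dtype=int32), array([313.5318, 245.0297])) (array([ 158,  218,   50,   50, 1739], dtype=int32), array([182.364 , 242.6314]))
model bbox [292.3043 217.7508] [42.6891 52.5859]
model bbox [155.566  216.0588] [53.9345 51.9763]
```

The model's knob matches both views to within about 2 px, height included. I'll descend over it.

Emit:
move_arm([
  {"tx":0,"ty":0,"tz":0.8,"ax":0,"ay":0,"az":0,"jaw":-0.4},
  {"tx":0,"ty":0,"tz":1,"ax":0,"ay":0,"az":0,"jaw":-0.4},
  {"tx":0,"ty":0,"tz":1,"ax":0,"ay":0,"az":0,"jaw":-0.4},
  {"tx":0,"ty":0,"tz":1,"ax":0,"ay":0,"az":0,"jaw":-0.4},
  {"tx":0,"ty":0,"tz":0.8,"ax":0,"ay":0,"az":0,"jaw":-0.4},
  {"tx":0,"ty":0,"tz":0.7,"ax":0,"ay":0,"az":0,"jaw":-0.4},
  {"tx":0,"ty":0,"tz":0,"ax":0,"ay":0,"az":0,"jaw":-0.4},
])

```text
t: 15.1
tool_pos: [0.5243, -0.0529, 0.0483]
ee_rot: [-0.001, 0.733, 0.68, -0.002]
contact_force: [0.1, -0.2, 1.4]
finger_gap: 0.0597
finger_force: 0.0
```

Emit:
move_arm([
  {"tx":0,"ty":0,"tz":0.5,"ax":0,"ay":0,"az":0,"jaw":-0.4},
  {"tx":0,"ty":0,"tz":0.5,"ax":0,"ay":0,"az":0,"jaw":-0.4},
  {"tx":0,"ty":0,"tz":0.3,"ax":0,"ay":0,"az":0,"jaw":-0.4},
  {"tx":0,"ty":0,"tz":0,"ax":0,"ay":0,"az":0,"jaw":-0.4},
  {"tx":0,"ty":0,"tz":0,"ax":0,"ay":0,"az":0,"jaw":-0.4},
])

```text
t: 15.6
tool_pos: [0.5259, -0.0531, 0.0247]
ee_rot: [0.0, 0.734, 0.68, 0.0]
contact_force: [-0.7, 0.0, 0.5]
finger_gap: 0.0599
finger_force: 0.0
```

Close with a firm grip.

Emit:
move_arm([
  {"tx":0,"ty":0,"tz":0,"ax":0,"ay":0,"az":0,"jaw":1},
  {"tx":0,"ty":0,"tz":0,"ax":0,"ay":0,"az":0,"jaw":1},
  {"tx":0,"ty":0,"tz":0,"ax":0,"ay":0,"az":0,"jaw":1},
  {"tx":0,"ty":0,"tz":0,"ax":0,"ay":0,"az":0,"jaw":1},
  {"tx":0,"ty":0,"tz":0,"ax":0,"ay":0,"az":0,"jaw":1},
  {"tx":0,"ty":0,"tz":0,"ax":0,"ay":0,"az":0,"jaw":1},
  {"tx":0,"ty":0,"tz":0,"ax":0,"ay":0,"az":0,"jaw":1},
], force=70)

```text
t: 16.3
tool_pos: [0.5264, -0.0531, 0.0253]
ee_rot: [0.0, 0.733, 0.68, 0.001]
contact_force: [0.2, 0.3, 4.8]
finger_gap: 0.0242
finger_force: 68.6
```

Emit:
move_arm([
  {"tx":0,"ty":0,"tz":-0.2,"ax":0,"ay":0,"az":0,"jaw":1},
  {"tx":0,"ty":0,"tz":-0.2,"ax":0,"ay":0,"az":0,"jaw":1},
  {"tx":0,"ty":0,"tz":-0.2,"ax":0,"ay":0,"az":0,"jaw":1},
  {"tx":0,"ty":0,"tz":0,"ax":0,"ay":0,"az":0,"jaw":1},
])

```text
t: 16.7
tool_pos: [0.5264, -0.0531, 0.0364]
ee_rot: [0.001, 0.733, 0.68, 0.0]
contact_force: [6.2, -0.7, -8.6]
finger_gap: 0.0243
finger_force: 69.2
```

Emit:
move_arm([
  {"tx":0,"ty":0,"tz":-0.1,"ax":0,"ay":0,"az":0,"jaw":1},
  {"tx":0,"ty":0,"tz":-0.1,"ax":0,"ay":0,"az":0,"jaw":1},
  {"tx":0,"ty":0,"tz":-0.05,"ax":0,"ay":0,"az":0,"jaw":1},
  {"tx":0,"ty":0,"tz":0,"ax":0,"ay":0,"az":0,"jaw":1},
])

```text
t: 17.1
tool_pos: [0.5263, -0.0531, 0.0409]
ee_rot: [0.001, 0.733, 0.68, 0.0]
contact_force: [6.0, -0.2, -11.2]
finger_gap: 0.0243
finger_force: 69.1
```

Emit:
move_arm([
  {"tx":0,"ty":0,"tz":-0.05,"ax":0,"ay":0,"az":0,"jaw":1},
  {"tx":0,"ty":0,"tz":-0.05,"ax":0,"ay":0,"az":0,"jaw":1},
  {"tx":0,"ty":0,"tz":0,"ax":0,"ay":0,"az":0,"jaw":1},
])

```text
t: 17.4
tool_pos: [0.5263, -0.0531, 0.0415]
ee_rot: [0.001, 0.733, 0.68, -0.0]
contact_force: [9.4, -2.4, -18.6]
finger_gap: 0.0244
finger_force: 69.9
```

Run:
```python
from fit import *
s=arm.observe();print(s["tool_pos"],s["contact_force"],s["finger_gap"],s["finger_force"],s["t"])
im=vision.get_image("wrist")[:,:,::-1].copy()
cv2.imwrite("pics/w8.png",im)
```

```text
[ 0.5263 -0.0531  0.0415] [  9.4436  -2.4119 -18.5904] 0.024401981293702572 69.90569829940796 17.4
```

View pics/w8.png

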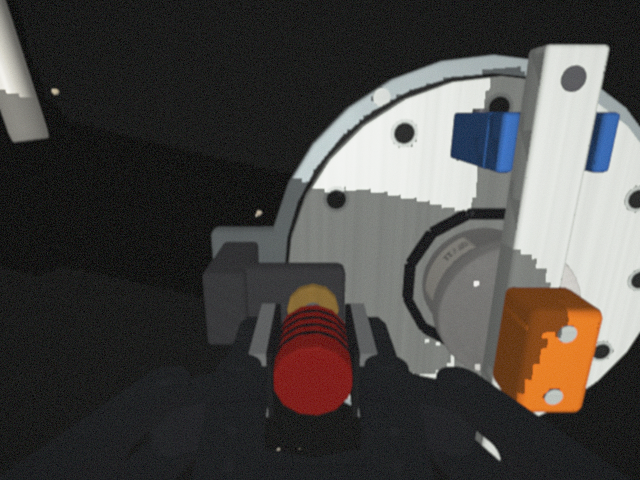

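The knob is gripped and raised at (313,360) with the bushing clear below it. The bar is still in its post slot, and the tin is in its nest. The force has jumped to 18.6 N, so the plunger is against its stop.

```bash
python3 -c "
from cell import arm
print(arm.sign_off())"
```

```text
the job is handed in; nothing more can be done
None
```

The bar is released in both slots, grip up and within about 1 mm of centre, and the job is handed in at 17.4 s with the plunger gripped and held against its upper stop; no verdict was returned.

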